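# Fill the vial rack, then hold the incubator lid at its mark

## Robot

A 6-joint arm with a two-finger parallel gripper is mounted at the origin on a cart in front of the work surface, level with it; the furniture and walls round the work are solid. World frame = base frame: x ahead of the robot, y to its left, z up, the work surface at z = 0. Lengths are in mm, angles in rad, forces in N, time in s.
With the tool pointing down it reaches from about 350 to 975 mm from the base axis. Payload 7.1 kg.
Tool frame: the origin (TCP) lies midway between the tips of the shut fingers; the grasp point (between the pads) lies 19 mm behind it (ctrl.grip_point_offset is the distance from the TCP to the grasp point, in mm); z points along the fingers, y is the line along which they close (so a half turn about z gives the same grasp; the last joint's range is limited). The gripper opens to 88 mm and grips with 3 to 60 N. Pads are 20 mm wide; open, the fingers measure 115 mm over their backs; the gripper's body (75 mm by 178 mm) begins 61 mm behind the grasp point.
Start: joints at [-1.218, 0.423, 1.63, -0, 1.089, -0.019], TCP at [227.074, -582.273, 222.675] pointing down, gripper open.
Joint ranges: [-3, 3], [-0.9, 2.11], [0.09, 2.58], [-1.31, 4.45], [0.11, 2.69], [-2.54, 2.54]. Speed limits (rad/s): [2.39, 2.39, 3.01, 3.14, 3.14, 3.14].

## Interface

Orientations are given as a rotation vector (axis times angle).
In Python, from workcell import get_obs, optics, close_job, spotter, ctrl gives the robot as it stands. The module is installed in compiled form; this text tells all that it offers.
- The arm moves only by the tool move_arm, never from a script. Its argument "rows" is a list of rows, each a list of 5 numbers: the shift along the tool's x, y, z in cm, then the turn about the tool's z in degrees, then the opening in per cent of the stroke, from 0 (shut) to 100 (fully open). A call has 1 to 10 rows; each row shifts and turns the commanded pose from where the row before left it, along the tool's axes as they then stand; what a row does not reach is not made up. A row lasts 1/8 s, in which the tool goes at most 62.5 mm and 10.7 degrees, less where a joint would pass 70% of its speed; a pose out of reach is approached as far as the arm can. A call with a gripper value outside its range is refused whole. The fingers move at their own pace and stop on an object; the grip force is fixed at half the most. Time passes only in rows, so rows that do not move let the fingers close. It gives the time, the measured TCP pose, the force, the opening and the grip force at its end, in the units of the state.
- get_obs(): the state, without advancing time (a new reading comes with each control period).
- optics.get_image(name): name is "side" or "top" or "wrist"; returns the picture (400x640x3 uint8, blue, green, red); there is no depth.
- optics.calibration(name): a dict with "camera_matrix" (3x3 intrinsics, pixels), "xyz" and "orientation" of the camera in the world. Camera axes: x right, y down, z forward; pixel columns grow to the right and rows downward; lengths in mm; the calibration is good to about 2 mm. A picture is of the moment at which its call begins: read the wrist's pose just before it. calibration takes no time and is no camera call; for the wrist camera it gives the pose at the moment of the call.
- close_job(): hands the job in; it is judged then, once.
Trained networks look in the newest picture that a camera, given by its name, has taken for a name from the list of things; names that differ only in an ending like _2 or _b are one class to them, and where a whole thing is asked for, a point or a joint stands for the part that bears it (a point fixed in the world has none). Each returns a list of dicts, best first, with "conf" (0 to 1); they miss things now and then, are a little off and sometimes report something else, mostly with a low value. They report only what shows in the picture. A call takes as long as a camera call. They do not tell look-alikes from the thing itself.
- spotter.find_in(camera, label): "point" ([column, row] in pixels, amid what is visible of it).
- spotter.regions_of(camera, label): "region" (400x640 bool, what is visible of it) and "point" ([column, row] in pixels, amid what is visible of it).
The state is a dict: "t": time; "qpos": joint angles; "qvel": joint speeds; "joint_torque": joint torques, N m; "ee_pos": TCP position; "orientation": TCP orientation; "ft_force": force on the tool from outside, world axes, zero at the start; "moment": the same for the moment, N m; "width": finger opening in mm; "grasp_force": force on a finger pad.
Only numpy, scipy, OpenCV 4.12 (cv2) and the standard library are available. Lean on these libraries where they do the work, as an engineer would, in place of code of your own. Each camera call takes 0.05 s, during which the arm holds its last target. There are 200 camera calls.

## Task

Get the next batch ready for the dry-block incubator: stand the two loose blue-capped vials upright in the two empty front sockets of the blue rack, one in each and fully down, so that with the white-capped ones they make a complete grid. Then take the incubator's sprung lid by its steel bar, lift it until its red pointer lines up with the yellow marker on the quadrant, and hold it steady there so that the block can be loaded; the program finishes while the gripper is still holding the lid open at the mark. Leave the yellow marker, the white-capped vials, the beaker and the white bottle where they are.

Things in the scene. Friction and masses are not known exactly. Their poses are not given: they have to be found in the camera images.
- vial_3_mid (a point): Loose sample vial with a BLUE cap, standing on the worktop: 23 mm diameter (cap 24 mm), 72 mm tall, about 18 to 31 g, flat bottom. The point is its centre, 36 mm above its underside; z is its axis.
- vial_6_mid (a point): The other loose blue-capped vial, same size; the point is its centre, 36 mm above its underside.
- vial_7_mid (a point): White-capped vial of the same size already standing in a rear socket of the rack (hole2, the rear left one); its centre, 36 mm above its underside. Leave it there.
- vial_9_mid (a point): White-capped vial of the same size already standing in the other rear socket (hole3, rear right); its centre. Leave it there.
- rack: Blue vial rack, fixed: a block 120 mm (its x, front to rear) by 140 mm (its y), 30 mm high, origin at the centre of its underside, on the worktop. It has 2 x 2 round sockets, 27 mm wide, 24 mm deep, with a 3 mm chamfer at the mouth; rows 60 mm apart along x, columns 80 mm along y.
- rack_hole0 (a point): Centre of the mouth (30 mm above the worktop) of the rack's front left socket, empty at the start; front is the row nearer the robot; axes are the rack's. A seated vial has its underside 24 mm below this point and its centre 12 mm above it.
- rack_hole1 (a point): Mouth centre of the front right socket (empty at the start). Front is the row nearer the robot.
- rack_hole2 (a point): Mouth centre of the rear left socket, which holds a white-capped vial.
- rack_hole3 (a point): Mouth centre of the rear right socket, which holds a white-capped vial.
- incubator: Dry-block incubator: white box 230 mm deep (its x), 220 mm wide (y), 90 mm high, fixed, front (-x) toward the robot; origin at the centre of its underside. A grey lid plate, 10 mm thick, is hinged along the rear top edge.
- lid (a joint): Angle of the incubator's lid: 0 shut (start), grows as its front edge rises, at most 1.25 rad. A spring and its weight shut it again: about 3 N upward at the bar starts to lift it, about 6 N holds it at 0.65 rad; let go, it falls shut.
- bar_mid (a point): Middle of the lid's handle: a straight round steel bar, 12 mm thick, 100 mm long, parallel to the hinge, on two posts 86 mm apart near the lid's front edge, its axis 40 mm above the lid's top face, so fingers fit on both sides. It turns with the lid: in the lid's axes it lies 205 mm in front (-x) of the hinge axis and 46 mm above it (z).
- hinge_mid (a point): Middle of the lid's hinge axis at the rear of the incubator, 96 mm above the worktop. Axes are the incubator's: x from its front to its rear, y along the hinge (to its left seen from the robot), z up. The bar's middle is straight in front of it (same y).
- pointer (a point): Red pointer on the left edge of the lid, 165 mm in front of the hinge axis and 132 mm left of the lid's middle; it turns with the lid. Axes: the lid's.
- mark (a joint): Angle of the yellow marker arm on the aluminium quadrant at the incubator's left side, on the same axis and scale as lid: the lid is at the mark when lid equals it. It is set differently each time (0.5 to 0.8 rad), stiff, and not to be moved.
- mark_tip (a point): Tip of the yellow marker arm (3 mm thick), 165 mm from the hinge axis; the red pointer lies beside it when the lid is at the mark. Its x axis runs along the arm toward the hinge.
- beaker: Glass beaker, 54 mm wide, 70 mm tall, standing loose on the worktop; origin at the centre of its underside. A bystander.
- reagent_bottle: White plastic bottle, 65 mm wide, 132 mm tall, standing loose behind the rack; origin at the centre of its underside. A bystander.
Things that resemble listed ones, but are neither listed nor needed, are in the scene too. Leave any green, pink or purple look-alike of the part that bears vial_6_mid alone.

How it is judged:
By the outcome, as a careful person would: the job done as asked, in the order asked, and still so for the second after the job is handed in, while the arm keeps its last pose, push and grip.
It also fails if it takes over 70 s, if anything falls off the work surface, if the arm or the gripper's body presses on something with over 40 N, if the wrist force passes 120 N, or if a joint passes its speed limit or range.

## Working session

There is one attempt and no reset: what is moved stays moved. The work goes in short steps, Python scripts to look and compute and a tool call to move; the robot and the scene stay as the last step left them, time stands still between calls to the robot, and variables do not carry over. Pictures are saved under pics/ and viewed, at most 10 in all, crops included, and the job is handed in when it is done.

Besides the shell and the picture viewer there is one more tool, called after "Call:" by a JSON object that holds its "fn" and its "kwargs", one argument or row to a line. move_arm: Moves the arm, as the interface text tells. Its arguments: {"type":"object","properties":{"rows":{"type":"array","items":{"type":"array","items":{"type":"number"}}}},"required":["rows"]}

```bash
mkdir -p pics; cat > h.py <<'E'
import numpy as np,cv2
from scipy.spatial.transform import Rotation as R
from workcell import get_obs, optics, close_job, spotter, ctrl
def ray(cal,p):
    K=np.array(cal["camera_matrix"]);d=np.linalg.inv(K)@[p[0],p[1],1]
    o=np.array(cal["orientation"]);M=R.from_rotvec(o).as_matrix() if o.shape==(3,) else o
    return np.array(cal["xyz"],float),M@d
def atz(cal,p,z):
    o,d=ray(cal,p);return o+d*(z-o[2])/d[2]
def proj(cal,P):
    K=np.array(cal["camera_matrix"]);o=np.array(cal["orientation"]);M=R.from_rotvec(o).as_matrix() if o.shape==(3,) else o
    c=K@(M.T@(np.array(P,float)-cal["xyz"]));return c[:2]/c[2]
E
python3 - <<'E'
from h import *
s=get_obs();print({k:np.round(v,3) for k,v in s.items()},ctrl.grip_point_offset)
for c in("top","side"):
    cv2.imwrite(f"pics/{c}0.png",optics.get_image(c));cal=optics.calibration(c);print(c,cal)
    for l in("vial_3_mid","rack","bar_mid","incubator","mark_tip","pointer","beaker"):
        print(l,[(np.round(r["point"]),round(r["conf"],2)) for r in spotter.find_in(c,l)][:7])
E
```

```text
{'t': np.float64(0.0), 'qpos': array([-1.218,  0.424,  1.631, -0.   ,  1.089, -0.019]), 'qvel': array([ 0.   ,  0.001, -0.001, -0.001, -0.   , -0.   ]), 'joint_torque': array([-1.0000e-03, -5.4464e+01, -2.7366e+01,  6.4000e-02,  2.3000e-02,
       -0.0000e+00]), 'ee_pos': array([ 226.863, -581.766,  221.892]), 'orientation': array([-3.086, -0.58 ,  0.   ]), 'ft_force': array([-0.277,  0.376,  0.911]), 'moment': array([-0.005,  0.043,  0.005]), 'grasp_force': np.float64(0.0), 'width': np.float64(87.91)} 18.700000000000003
top {'camera_matrix': array([[462.49128511,   0.        , 327.27473312],
       [  0.        , 462.49128511, 201.00443805],
       [  0.        ,   0.        ,   1.        ]]), 'xyz': array([ 523.19024482,  104.36936614, 1660.63451791]), 'orientation': array([-2.17716074,  2.21271763, -0.07568852])}
vial_3_mid [(array([275., 248.]), 0.62), (array([415., 188.]), 0.22)]
rack [(array([337., 236.]), 0.92)]
bar_mid [(array([418., 197.]), 0.73)]
incubator [(array([415., 194.]), 0.59)]
mark_tip [(array([385., 173.]), 0.6)]
pointer [(array([419., 197.]), 0.83), (array([350., 233.]), 0.34)]
beaker [(array([415., 192.]), 0.6), (array([276., 175.]), 0.56)]
side {'camera_matrix': array([[475.40101033,   0.        , 310.13780905],
       [  0.        , 475.40101033, 205.33565155],
       [  0.        ,   0.        ,   1.        ]]), 'xyz': array([ -94.76605288, 1144.11100994,  739.4372077 ]), 'orientation': array([-0.73730502,  2.33403757, -1.4451582 ])}
vial_3_mid [(array([355., 240.]), 0.66), (array([317., 266.]), 0.61)]
rack [(array([352., 241.]), 0.86)]
bar_mid [(array([360., 172.]), 0.79)]
incubator [(array([354., 185.]), 0.62)]
mark_tip [(array([354., 242.]), 0.34)]
pointer [(array([359., 175.]), 0.9)]
beaker [(array([247., 239.]), 0.84)]
```

```bash
python3 - <<'E'
import cv2
a=cv2.imread("pics/top0.png")[120:320,220:480];cv2.imwrite("pics/t1.png",cv2.resize(a,None,fx=3,fy=3,interpolation=cv2.INTER_CUBIC))
a=cv2.imread("pics/side0.png")[100:330,200:460];cv2.imwrite("pics/s1.png",cv2.resize(a,None,fx=2.6,fy=2.6,interpolation=cv2.INTER_CUBIC))
E
```

```text
(no output)
```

View pics/t1.png

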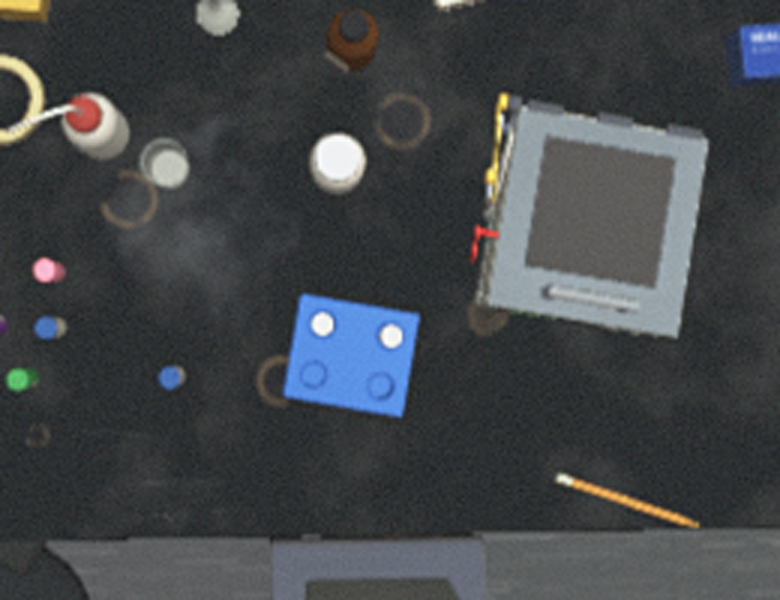

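View pics/s1.png

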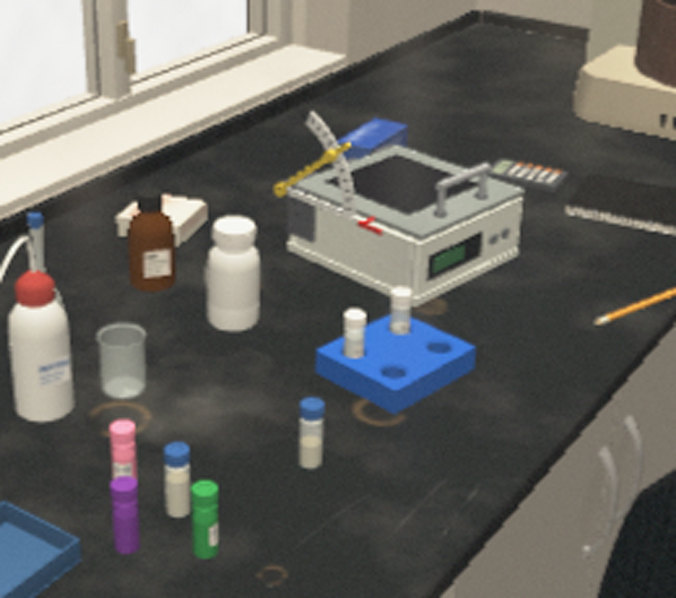

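The top crop shows loose blue caps at (170,377) and (46,327), the second close to the pink, green and purple look-alikes. The rack sockets are at (314,374) and (381,386), the bar at (548,292)-(640,305) and the yellow tip at (490,178). In the side crop the yellow tip is at (280,188).

```bash
python3 - <<'E'
from h import *
c=optics.calibration("top");s=optics.calibration("side")
T=lambda u,v:(220+u/3,120+v/3)
S=lambda u,v:(200+u/2.6,100+v/2.6)
for n,p,z in [("A",T(169,377),72),("B",T(43,327),72),("pink",T(42,270),72),("green",T(16,379),72),("purp",T(-2,323),72),
 ("w2",T(322,323),78),("w3",T(391,336),78),("h0",T(314,374),30),("h1",T(381,386),30),
 ("rackFL",T(285,396),30),("FR",T(403,417),30),("RR",T(419,313),30),("RL",T(302,295),30),
 ("barL",T(548,291),142),("barR",T(640,304),142),("bottle",T(338,160),132),("lidFL",T(478,303),101),("lidFR",T(678,337),101),("lidRR",T(707,140),101),("lidRL",T(521,103),101)]:
    print(n,np.round(atz(c,p,z),1))
def tri(p,q):
    o1,d1=ray(c,p);o2,d2=ray(s,q);A=np.stack([d1,-d2],1);t=np.linalg.lstsq(A,o2-o1,rcond=None)[0]
    P,Q=o1+d1*t[0],o2+d2*t[1];return np.round((P+Q)/2,1),np.round(np.linalg.norm(P-Q),1)
print("tip",tri(T(490,178),S(280,188)))
print("A cap",tri(T(170,377),S(313,403)))
E
```

```text
A [468.8 266.4  72. ]
B [528.  409.5  72. ]
pink [593.1 410.3  72. ]
green [469.4 440.4  72. ]
purp [533.4 460.7  72. ]
w2 [527.3  91.1  78. ]
w3 [511.2  12.8  78. ]
h0 [468.  101.1  30. ]
h1 [452.7  22.9  30. ]
rackFL [442.9 135.4  30. ]
FR [416.2  -2.2  30. ]
RR [537.3 -23.4  30. ]
RL [560.6 113.7  30. ]
barL [ 558.1 -156.5  142. ]
barR [ 542.2 -257.1  142. ]
bottle [707.1  70.9 132. ]
lidFL [546.8 -84.4 101. ]
lidFR [ 505.  -308.5  101. ]
lidRR [ 727.2 -348.6  101. ]
lidRL [ 772.7 -138.5  101. ]
tip (array([709.9, -81.8, 123.2]), np.float64(59.1))
A cap (array([467. , 264.4,  69.9]), np.float64(4.0))
```

Call:
{"fn": "move_arm", "kwargs": {
  "rows": [
    [5.2, -0.6, 0, -5, 55],
    [5.2, -0.6, 0, -5, 55],
    [5.2, -0.6, 0, -5, 55],
    [5.2, -0.6, 0, -5, 55],
    [5.2, -0.6, 0, -5, 55],
    [5.2, -0.6, 0, -5, 55],
    [5.2, -0.6, 0, -5, 55],
    [5.2, -0.6, 0, -5, 55],
    [5.2, -0.6, 0, -5, 55],
    [5.2, -0.6, 0, -5, 55]
  ]
}}

```text
t: 2.05
ee_pos: [551.2, -190.0, 222.8]
orientation: [2.55, 1.834, 0.001]
ft_force: [0.2, -0.4, -0.0]
width: 48.4
grasp_force: 0.0
```

Call:
{"fn": "move_arm", "kwargs": {
  "rows": [
    [5.2, -0.6, 0, -5, 55],
    [5.2, -0.6, 0, -5, 55],
    [5.2, -0.6, 0, -5, 55],
    [5.2, -0.6, 0, -5, 55],
    [5.2, -0.6, 0, -5, 55],
    [5.0, -0.6, 0, -5, 55],
    [5.0, -0.5, 0, -5, 55],
    [0, 0, 0, 0, 55]
  ]
}}

```text
t: 3.05
ee_pos: [533.0, 167.8, 222.8]
orientation: [-1.878, -2.518, -0.0]
ft_force: [-0.1, -0.5, -0.3]
width: 48.3
grasp_force: 0.0
```

```bash
cat >> h.py <<'E'
def phi():
    x=R.from_rotvec(get_obs()["orientation"]).as_matrix()[:,0];return np.degrees(np.arctan2(x[1],x[0]))
def to(P):  # shift in tool axes, cm
    s=get_obs();return np.round(R.from_rotvec(s["orientation"]).as_matrix().T@(np.array(P,float)-s["ee_pos"])/10,2)
E
python3 - <<'E'
from h import *
cal=optics.calibration("wrist");cv2.imwrite("pics/w1.png",optics.get_image("wrist"))
print(get_obs()["ee_pos"],phi(),cal)
for l in("vial_3_mid","rack"):print(l,[(np.round(r["point"]),round(r["conf"],2)) for r in spotter.find_in("wrist",l)][:7])
E
```

```text
[533.49287076 166.27309674 222.75901043] 106.44385491645937 {'camera_matrix': array([[297.23461741,   0.        , 322.30570486],
       [  0.        , 297.23461741, 198.97415168],
       [  0.        ,   0.        ,   1.        ]]), 'xyz': array([510.48348008, 243.26206268, 384.83617295]), 'orientation': array([2.82464451, 0.41111971, 0.05929221])}
vial_3_mid [(array([288.,  74.]), 0.86)]
rack [(array([269., 227.]), 0.74)]
```

View pics/w1.png

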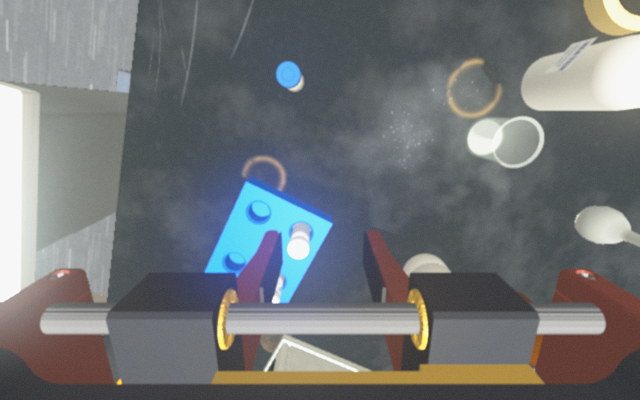

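The wrist view shows vial A's cap at (288,74), hole0 at (260,212), hole1 at (235,261), and the rear-left white cap at about (299,231).

```bash
python3 - <<'E'
from h import *
c=optics.calibration("wrist")
for n,p,z in[("A",(288,74),72),("h0",(260,212),30),("h1",(235,261),30),("w2",(299,230),78)]:print(n,np.round(atz(c,p,z),1))
print(to([469,266,130]),get_obs()["qpos"].round(2))
E
```

```text
A [470.3 263.4  72. ]
h0 [470.8 100.1  30. ]
h1 [454.2  23.5  30. ]
w2 [522.7 110.5  78. ]
[11.56 -3.41  9.27] [ 0.28  0.33  1.78 -0.    1.04 -0.01]
```

Call:
{"fn": "move_arm", "kwargs": {
  "rows": [
    [3.8, -1.1, 2, 0, 55],
    [3.8, -1.1, 3, 0, 55],
    [3.68, -1.15, 4.27, 0, 55],
    [0, 0, 0, -7.9, 55],
    [0, 0, 0, -7.9, 55],
    [0, 0, 0, -7.8, 55],
    [0, 0, 0, 0, 55],
    [0, 0, 0, 0, 55]
  ]
}}

```text
t: 4.2
ee_pos: [470.6, 263.2, 130.0]
orientation: [1.336, 2.843, 0.0]
ft_force: [-0.2, -0.6, -0.6]
width: 48.5
grasp_force: 0.0
```

```bash
python3 - <<'E'
from h import *
c=optics.calibration("wrist");im=optics.get_image("wrist");cv2.imwrite("pics/w2.png",im)
print(to([469.5,265,29]),phi(),proj(c,[469.5,265,72]))
for r in spotter.find_in("wrist","vial_3_mid"):print(np.round(r["point"]),r["conf"],atz(c,r["point"],60).round(1))
E
```

```text
[ 0.19  0.03 10.1 ] 129.71722928997903 [322.67050489 212.5946244 ]
[320. 205.] 0.88 [466.6 265.5  60. ]
[492. 118.] 0.47 [522.3 401.3  60. ]
```

View pics/w2.png

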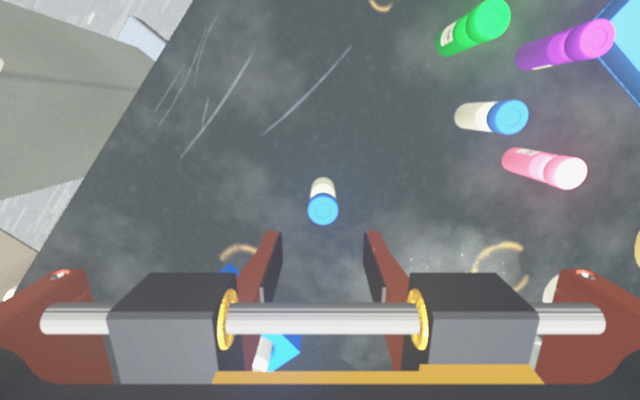

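The cap of vial A is centred between the fingers at (323,209), and vial B's cap is at (509,117).

Call:
{"fn": "move_arm", "kwargs": {
  "rows": [
    [0.2, 0, 3, 0, 55],
    [0, 0, 3.5, 0, 55],
    [0, 0, 3.6, 0, 55],
    [0, 0, 0, 0, 55],
    [0, 0, 0, 0, 0],
    [0, 0, 0, 0, 0],
    [0, 0, 0, 0, 0],
    [0, 0, 0, 0, 0]
  ]
}}

```text
t: 5.3
ee_pos: [469.6, 265.9, 30.2]
orientation: [1.33, 2.845, 0.003]
ft_force: [0.6, -0.9, 7.3]
width: 22.2
grasp_force: 30.0
```

```bash
python3 - <<'E'
from h import *
s=get_obs();print(s["ee_pos"],s["width"],s["grasp_force"],phi(), to([469.5,100.5,129]))
E
```

```text
[469.588275   265.86868657  30.20782705] 22.22523950270842 30.001936554908752 129.89739816861064 [-12.69 -10.59  -9.9 ]
```

Call:
{"fn": "move_arm", "kwargs": {
  "rows": [
    [0, 0, -3, 0, 0],
    [0, 0, -4, 0, 0],
    [-3.2, -2.65, 0, 0, 0],
    [-3.2, -2.65, 0, 0, 0],
    [-3.2, -2.65, 0, 0, 0],
    [-3.09, -2.64, 0, 0, 0],
    [0, 0, 0, 0, 0],
    [0, 0, 0, 0, 0]
  ]
}}

```text
t: 6.3
ee_pos: [469.3, 100.4, 99.3]
orientation: [1.331, 2.845, 0.001]
ft_force: [-0.6, 0.3, 0.5]
width: 22.4
grasp_force: 30.0
```

```bash
python3 - <<'E'
from h import *
s=get_obs();print(s["ee_pos"],s["width"],s["ft_force"],phi(), to([469.5,100.5,36]))
c=optics.calibration("wrist");im=optics.get_image("wrist");cv2.imwrite("pics/w3.png",im)
for n,p in(("h0",[469.5,100.5,30]),("h1",[453.5,23.2,30])):print(n,proj(c,p))
E
```

```text
[469.25886181 100.44915558  99.28992751] 22.422225554471915 [-0.55889011  0.29282607  0.48510099] 129.8626659569117 [-0.01  0.02  6.33]
h0 [322.44843913 210.55478306]
h1 [251.30238395 264.05934442]
```

View pics/w3.png

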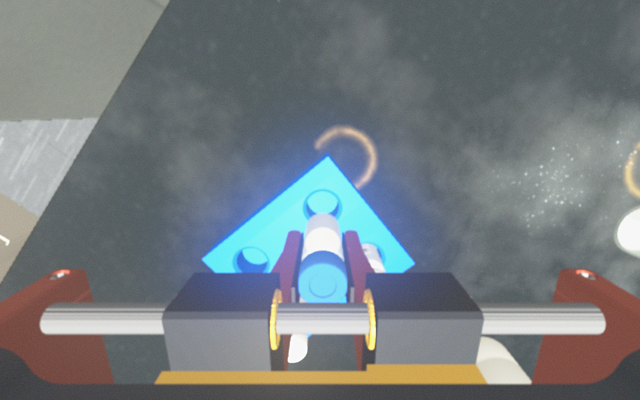

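Call:
{"fn": "move_arm", "kwargs": {
  "rows": [
    [0, 0, 2, 0, 0],
    [0, 0, 1.5, 0, 0],
    [0, 0, 1, 0, 0],
    [0, 0, 0.6, 0, 0],
    [0, 0, 0.6, 0, 0],
    [0, 0, 0.4, 0, 0],
    [0, 0, 0.2, 0, 0],
    [0, 0, 0, 0, 0]
  ]
}}

```text
t: 7.35
ee_pos: [469.0, 100.1, 36.2]
orientation: [1.33, 2.846, 0.0]
ft_force: [-0.8, 0.3, 1.6]
width: 22.3
grasp_force: 30.0
```

Call:
{"fn": "move_arm", "kwargs": {
  "rows": [
    [0, 0, 0, 0, 55],
    [0, 0, 0, 0, 55],
    [0, 0, -3, 0, 55],
    [0, 0, -5, 0, 55],
    [2.0, 2.5, -4, 0, 55],
    [3.5, 4.3, -1, 0, 55],
    [3.6, 4.4, 0, 0, 55],
    [3.6, 4.4, 0, 0, 55],
    [3.6, 4.4, 0, 0, 55],
    [3.55, 4.27, 0, 0, 55]
  ]
}}

```text
t: 8.6
ee_pos: [527.8, 410.0, 165.9]
orientation: [1.33, 2.846, -0.0]
ft_force: [1.5, -0.2, 0.5]
width: 48.4
grasp_force: 0.0
```

Call:
{"fn": "move_arm", "kwargs": {
  "rows": [
    [0, 0, 0, 0, 55],
    [0, 0, 0, 0, 55]
  ]
}}

```text
t: 8.85
ee_pos: [527.1, 407.5, 165.3]
orientation: [-1.329, -2.846, 0.002]
ft_force: [0.3, -0.3, -0.6]
width: 48.8
grasp_force: 0.0
```

```bash
python3 - <<'E'
from h import *
s=get_obs();print(s["ee_pos"],s["width"],phi(), to([528,408,29]))
c=optics.calibration("wrist");im=optics.get_image("wrist");cv2.imwrite("pics/w4.png",im)
print(proj(c,[528,408,72]))
for r in spotter.find_in("wrist","vial_3_mid"):print(np.round(r["point"]),r["conf"],atz(c,r["point"],60).round(1))
E
```

```text
[527.13285669 407.53226611 165.34633765] 48.752008466490736 129.9360942749931 [-0.02  0.12 13.63]
[323.53292909 202.02472856]
[108. 362.] 0.64 [465.4 104.6  60. ]
```

View pics/w4.png

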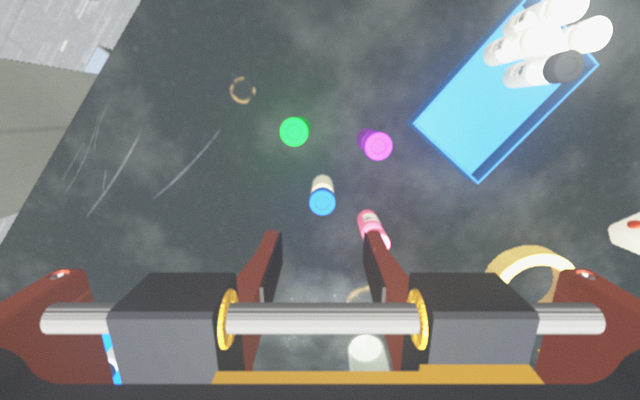

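Vial B's cap is at (322,202), where predicted, and the pink and purple vials are clear of the finger tracks.

Call:
{"fn": "move_arm", "kwargs": {
  "rows": [
    [0, 0.05, 4, 0, 55],
    [0, 0, 4, 0, 55],
    [0, 0, 3.1, 0, 55],
    [0, 0, 2.4, 0, 55],
    [0, 0, 0, 0, 55],
    [0, 0, 0, 0, 0],
    [0, 0, 0, 0, 0],
    [0, 0, 0, 0, 0],
    [0, 0, 0, 0, 0]
  ]
}}

```text
t: 10.07
ee_pos: [528.8, 408.8, 32.2]
orientation: [1.33, 2.845, 0.002]
ft_force: [-0.7, -1.1, 6.3]
width: 22.8
grasp_force: 30.0
```

Call:
{"fn": "move_arm", "kwargs": {
  "rows": [
    [0, 0, -3, 0, 0],
    [0, 0, -5, 0, 0],
    [0, 0, -3, 0, 0],
    [0, 0, 0, 0, 0]
  ]
}}

```text
t: 10.58
ee_pos: [529.6, 409.6, 143.9]
orientation: [1.329, 2.844, 0.008]
ft_force: [0.0, 0.7, 0.0]
width: 22.5
grasp_force: 30.0
```

```bash
python3 - <<'E'
from h import *
s=get_obs();print(s["ee_pos"],s["width"],s["ft_force"],phi(), to([453.2,23,141]))
E
```

```text
[529.60819576 409.6404577  143.93438855] 22.463369670201793 [0.02509627 0.6924264  0.01785595] 129.9105211904218 [-24.75 -30.67   0.13]
```

Call:
{"fn": "move_arm", "kwargs": {
  "rows": [
    [-2.76, -3.41, 0, 0, 0],
    [-2.76, -3.41, 0, 0, 0],
    [-2.76, -3.41, 0, 0, 0],
    [-2.76, -3.41, 0, 0, 0],
    [-2.76, -3.41, 0, 0, 0],
    [-2.76, -3.41, 0, 0, 0],
    [-2.76, -3.41, 0, 0, 0],
    [-2.76, -3.41, 1, 0, 0],
    [-2.74, -3.41, 2, 0, 0],
    [0, 0, 1, 0, 0]
  ]
}}

```text
t: 11.82
ee_pos: [449.7, 19.2, 99.1]
orientation: [-1.334, -2.841, 0.003]
ft_force: [-0.3, 0.7, -1.1]
width: 22.3
grasp_force: 30.0
```

Call:
{"fn": "move_arm", "kwargs": {
  "rows": [
    [0, 0, 0, 0, 0],
    [0, 0, 0, 0, 0]
  ]
}}

```text
t: 12.08
ee_pos: [452.3, 22.0, 101.0]
orientation: [1.328, 2.847, 0.0]
ft_force: [-0.3, -0.7, 0.6]
width: 22.8
grasp_force: 30.0
```

```bash
python3 - <<'E'
from h import *
s=get_obs();print(s["ee_pos"],s["width"],s["ft_force"],phi(), to([453.5,22.3,38]))
c=optics.calibration("wrist");im=optics.get_image("wrist")
print(proj(c,[453.5,22.3,30]),proj(c,[469,100.2,78]))
cv2.imwrite("pics/w5.png",im)
E
```

```text
[452.3395289   22.02250597 100.95628492] 22.755331233944734 [-0.34297287 -0.73648432  0.57503823] 129.97106722411073 [-0.05  0.11  6.3 ]
[323.565208   210.45031886] [423.01244807 159.81506041]
```

View pics/w5.png

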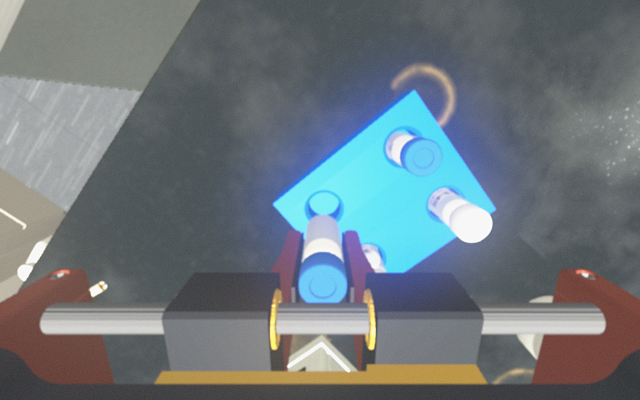

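Vial A is seated in hole0, with its cap at (423,157) level with the white ones. Hole1 is at (324,207), the same relative position as hole0 had before that insertion.

Call:
{"fn": "move_arm", "kwargs": {
  "rows": [
    [0, 0.1, 2, 0, 0],
    [0, 0, 1.5, 0, 0],
    [0, 0, 1, 0, 0],
    [0, 0, 0.6, 0, 0],
    [0, 0, 0.6, 0, 0],
    [0, 0, 0.4, 0, 0],
    [0, 0, 0.2, 0, 0],
    [0, 0, 0, 0, 0]
  ]
}}

```text
t: 13.12
ee_pos: [452.7, 21.9, 38.1]
orientation: [-1.33, -2.846, -0.0]
ft_force: [-1.3, 2.8, 2.6]
width: 22.2
grasp_force: 30.0
```

Call:
{"fn": "move_arm", "kwargs": {
  "rows": [
    [0, 0, 0, 0, 55],
    [0, 0, 0, 0, 55],
    [0, 0, -3, 0, 55],
    [0, 0, -5, 0, 55],
    [0, 0, -5, 0, 55],
    [-3.8, -1.2, -4.2, 0, 55],
    [-4, -1.2, 0, 0, 70],
    [-4, -1.2, 0, 0, 70],
    [-4, -1.2, 0, 0, 70],
    [-4, -1.2, 0, 0, 70]
  ]
}}

```text
t: 14.38
ee_pos: [534.1, -170.1, 210.0]
orientation: [1.33, 2.846, -0.0]
ft_force: [1.3, 1.3, -0.1]
width: 61.6
grasp_force: 0.0
```

Call:
{"fn": "move_arm", "kwargs": {
  "rows": [
    [-4, -1.2, 0, 0, 70],
    [0, 0, 0, 10, 70],
    [0, 0, 0, 10, 70],
    [0, 0, 0, 10, 70],
    [0, 0, 0, 10, 70],
    [0, 0, 0, 10.6, 70],
    [0, 0, 0, 0, 70],
    [0, 0, 0, 0, 70]
  ]
}}

```text
t: 15.38
ee_pos: [550.1, -207.0, 209.9]
orientation: [-2.415, -2.009, 0.0]
ft_force: [-0.1, 0.3, -0.9]
width: 61.2
grasp_force: 0.0
```

```bash
python3 - <<'E'
from h import *
s=get_obs();print(s["ee_pos"],s["width"],s["ft_force"],phi(), to([550,-207,123]))
c=optics.calibration("wrist");im=optics.get_image("wrist")
print(proj(c,[558.1,-156.5,142]),proj(c,[542.2,-257.1,142]),c)
t=cv2.resize(optics.get_image("top")[150:270,220:480],None,fx=1.5,fy=1.5)
cv2.imwrite("pics/w6.png",im)
c=optics.calibration("top");s=optics.calibration("side")
o1,d1=ray(c,(220+490/3,120+178/3));o2,d2=ray(s,(200+343/2.6,100+150/2.6))
tt=np.linalg.lstsq(np.stack([d1,-d2],1),o2-o1,rcond=None)[0];print(o1+d1*tt[0],o2+d2*tt[1])
E
```

```text
[ 550.09893651 -206.9735623   209.89875523] 61.23098284737771 [-0.07967682  0.30296468 -0.94873761] 79.50658274030417 [-0.   -0.01  8.69]
[320.9437285  147.87417437] [324.22292262 266.32656508] {'camera_matrix': array([[297.23461741,   0.        , 322.30570486],
       [  0.        , 297.23461741, 198.97415168],
       [  0.        ,   0.        ,   1.        ]]), 'xyz': array([ 564.18030187, -129.47031623,  371.93610696]), 'orientation': array([ 2.84051027, -0.26109751, -0.03816899])}
[679.23952744 -90.63970718 181.68385483] [ 663.31142652 -100.15280287  181.25758723]
```

View pics/w6.png

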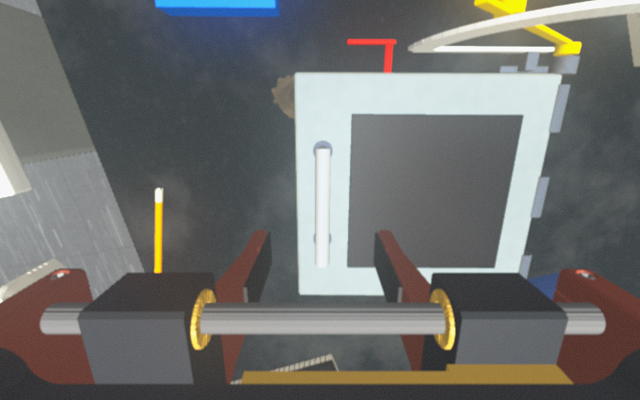

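The bar runs from (322,147) to (322,266), centred between the fingers and square to them. The pointer shows at (370,42) and the yellow arm starts at the hinge, (570,47), and leaves the frame near (480,0).

```bash
cat >> h.py <<'E'
def hing(yaw=-10.5,bar=(550,-207)):
    a=np.radians(yaw);X=np.array([np.cos(a),np.sin(a),0]);Y=np.array([-np.sin(a),np.cos(a),0])
    return np.array([*bar,96.])+205*X,X,Y
def armpt(th,r,y):
    H,X,Y=hing();return H+Y*y+r*(-np.cos(th)*X+np.sin(th)*np.array([0,0,1]))
E
python3 - <<'E'
from h import *
for cn in("top","side"):
    im=cv2.imread(f"pics/{cn}0.png");c=optics.calibration(cn)
    h=cv2.cvtColor(im,cv2.COLOR_BGR2HSV);m=cv2.inRange(h,(20,120,90),(35,255,255))
    p0=proj(c,armpt(.65,90,130)).astype(int);w=np.zeros_like(m);w[p0[1]-40:p0[1]+40,p0[0]-40:p0[0]+40]=255
    v,u=np.nonzero(m&w);P=np.stack([u,v],1).astype(float);print(cn,len(P),P.min(0),P.max(0))
    mu=P.mean(0);d=np.linalg.svd(P-mu)[2][0];t=(P-mu)@d;print("ends",mu+d*t.min(),mu+d*t.max())
    for y in(118,132):
        print(y,"hinge",proj(c,armpt(.5,0,y)).round(1),[(th,proj(c,armpt(th,165,y)).round(1).tolist()) for th in(.5,.6,.7,.8)])
    r=cv2.inRange(h,(0,150,80),(6,255,255))&w;v,u=np.nonzero(r);print("red",u.mean() if len(u) else 0,v.mean() if len(v) else 0,"ptr pred",proj(c,armpt(0,165,132)))
E
```

```text
top 59 [382. 151.] [389. 186.]
ends [382.5736682 185.8129471] [387.15368495 150.88901202]
118 hinge [390.5 154.5] [(0.5, [386.9, 194.5]), (0.6, [388.0, 191.5]), (0.7, [389.0, 188.1]), (0.8, [390.1, 184.2])]
132 hinge [386.4 153.8] [(0.5, [382.6, 193.8]), (0.6, [383.6, 190.8]), (0.7, [384.7, 187.3]), (0.8, [385.7, 183.5])]
red 379.78125 199.28125 ptr pred [378.7234561  201.38597166]
side 102 [305. 155.] [334. 175.]
ends [333.37201898 155.04039845] [305.27838482 173.42539265]
118 hinge [308.8 171.4] [(0.5, [340.7, 161.5]), (0.6, [338.9, 156.7]), (0.7, [336.8, 152.1]), (0.8, [334.3, 147.7])]
132 hinge [305.9 172.5] [(0.5, [337.8, 162.6]), (0.6, [336.0, 157.8]), (0.7, [333.8, 153.1]), (0.8, [331.4, 148.7])]
red 341.3125 186.0625 ptr pred [341.36293628 186.87111017]
```

Call:
{"fn": "move_arm", "kwargs": {
  "rows": [
    [0, 0, 3.5, 0, 70],
    [0, 0, 3.5, 0, 70],
    [0, 0, 1.7, 0, 70],
    [0, 0, 0, 0, 70],
    [0, 0, 0, 0, 0],
    [0, 0, 0, 0, 0],
    [0, 0, 0, 0, 0],
    [0, 0, 0, 0, 0],
    [0, 0, 0, 0, 0]
  ]
}}

```text
t: 16.6
ee_pos: [550.2, -206.9, 123.1]
orientation: [2.419, 2.005, 0.0]
ft_force: [0.1, -0.4, 0.3]
width: 15.2
grasp_force: 0.0
```

Call:
{"fn": "move_arm", "kwargs": {
  "rows": [
    [0, 0, 0, 0, 0],
    [0, 0, 0, 0, 0],
    [0, 0, 0, 0, 0]
  ]
}}

```text
t: 16.98
ee_pos: [549.8, -206.9, 122.9]
orientation: [-2.418, -2.004, 0.001]
ft_force: [-2.4, 0.4, 1.2]
width: 11.5
grasp_force: 30.0
```

Call:
{"fn": "move_arm", "kwargs": {
  "rows": [
    [0, 0.26, -1.01, 0, 0],
    [0, 0.3, -1.01, 0, 0],
    [0, 0.36, -0.99, 0, 0],
    [0, 0.4, -0.97, 0, 0],
    [0, 0.46, -0.95, 0, 0],
    [0, 0.5, -0.92, 0, 0],
    [0, 0.54, -0.9, 0, 0],
    [0, 0.59, -0.87, 0, 0],
    [0, 0.63, -0.84, 0, 0],
    [0, 0.67, -0.81, 0, 0]
  ]
}}

```text
t: 18.23
ee_pos: [594.2, -215.3, 216.3]
orientation: [-2.415, -2.002, 0.005]
ft_force: [-10.7, 1.0, 3.5]
width: 11.2
grasp_force: 30.0
```

Call:
{"fn": "move_arm", "kwargs": {
  "rows": [
    [0, 0.71, -0.77, 0, 0],
    [0, 0.75, -0.73, 0, 0],
    [0, 0.8, -0.7, 0, 0],
    [0, 0, 0, 0, 0],
    [0, 0, 0, 0, 0]
  ]
}}

```text
t: 18.85
ee_pos: [616.3, -219.5, 239.8]
orientation: [-2.416, -2.002, 0.005]
ft_force: [-17.8, 2.9, 13.2]
width: 10.7
grasp_force: 30.0
```

```bash
python3 - <<'E'
from h import *
s=get_obs();H,X,Y=hing();b=s["ee_pos"]+[0,0,19]-H
print(s["ee_pos"],s["width"],s["ft_force"],phi(),"fwd,h",-b@X,b[2],"theta",np.arctan2(b[2],-b@X)-np.arctan2(46,205))
c=optics.calibration("wrist");im=optics.get_image("wrist");cv2.imwrite("pics/w7.png",im)
sd=optics.get_image("side");cv2.imwrite("pics/side7.png",sd)
for th in(.6,.65,.7):print(th,proj(c,armpt(th,165,132)),proj(c,armpt(th,80,132)))
a=cv2.resize(im,(640,400));b2=cv2.resize(sd[130:205,280:400],(320,200),interpolation=cv2.INTER_CUBIC)
o=np.zeros((600,640,3),np.uint8);o[:400]=a;o[400:,:320]=b2;cv2.imwrite("pics/w7c.png",o)
E
```

```text
[ 616.25829786 -219.4992205   239.81212039] 10.732808236305633 [-17.79051319   2.88177311  13.23630273] 79.30718047134752 fwd,h 137.57340144410531 162.8121203936326 theta 0.6484883777888495
0.6 [324.58963366  22.34209061] [413.50615039  39.1318039 ]
0.65 [332.49843662  19.20495096] [417.73009785  38.15974667]
0.7 [341.51866942  15.96318061] [422.22769206  37.1971754 ]
```

View pics/w7c.png

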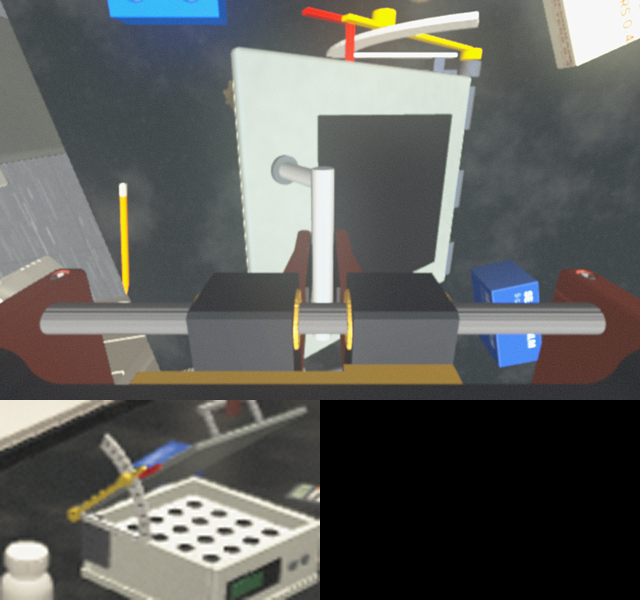

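The lid is up, with the red pointer's outer end at (303,10) beyond the yellow tip at (343,18). They are almost in line, with a sideways force of about 20 N at the wrist. I'll relieve that force and measure both angles more closely.

Call:
{"fn": "move_arm", "kwargs": {
  "rows": [
    [0, -0.1, -0.12, 0, 0],
    [0, -0.1, -0.12, 0, 0],
    [0, 0, 0, 0, 0],
    [0, 0, 0, 0, 0]
  ]
}}

```text
t: 19.45
ee_pos: [616.5, -219.5, 240.1]
orientation: [-2.418, -2.004, 0.001]
ft_force: [-4.5, -1.5, -2.0]
width: 11.1
grasp_force: 30.0
```

```bash
python3 - <<'E'
from h import *
s=get_obs();H,X,Y=hing();b=s["ee_pos"]+[0,0,19]-H
print(s["ee_pos"],s["ft_force"],"fwd,h",-b@X,b[2],"theta",np.arctan2(b[2],-b@X)-np.arctan2(46,205))
o=[]
for cn in("side","wrist","top"):
    ims=[optics.get_image(cn) for _ in range(6)];im=np.mean(ims,0).astype(np.uint8);c=optics.calibration(cn)
    p=proj(c,armpt(.65,120,132)).astype(int);x0,y0=max(p[0]-(60 if cn=="wrist" else 35),0),max(p[1]-(45 if cn=="wrist" else 25),0)
    w=130 if cn=="wrist" else 70;hh=70 if cn=="wrist" else 50
    cr=im[y0:y0+hh,x0:x0+w];k=400/w;cr=cv2.resize(cr,(400,int(hh*k)),interpolation=cv2.INTER_CUBIC)
    print(cn,x0,y0,k,"hinge",proj(c,armpt(0,0,132)).round(1))
    for th in(.6,.65,.7,.75):
        q=proj(c,armpt(th,165,132));print(th,q.round(1),((q-[x0,y0])*k).round(0))
    o.append(cr)
a=np.zeros((572,800,3),np.uint8)
a[:o[0].shape[0],:400]=o[0];a[:o[1].shape[0],400:]=o[1];a[286:286+o[2].shape[0],:400]=o[2][:286]
cv2.imwrite("pics/z8.png",a)
E
```

```text
[ 616.46250401 -219.52203395  240.12883433] [-4.45583895 -1.54158996 -1.9510218 ] fwd,h 137.36845732746792 163.12883433473314 theta 0.6501809161407591
side 291 135 5.714285714285714 hinge [305.9 172.5]
0.6 [336.  157.8] [257. 130.]
0.65 [334.9 155.4] [251. 117.]
0.7 [333.8 153.1] [245. 104.]
0.75 [332.7 150.9] [238.  91.]
wrist 321 0 3.076923076923077 hinge [469.1  50.1]
0.6 [323.9  22.5] [ 9. 69.]
0.65 [331.8  19.4] [33. 60.]
0.7 [340.9  16.2] [61. 50.]
0.75 [351.1  12.9] [92. 40.]
top 349 153 5.714285714285714 hinge [386.4 153.8]
0.6 [383.6 190.8] [198. 216.]
0.65 [384.2 189.1] [201. 206.]
0.7 [384.7 187.3] [204. 196.]
0.75 [385.2 185.5] [207. 185.]
```

View pics/z8.png

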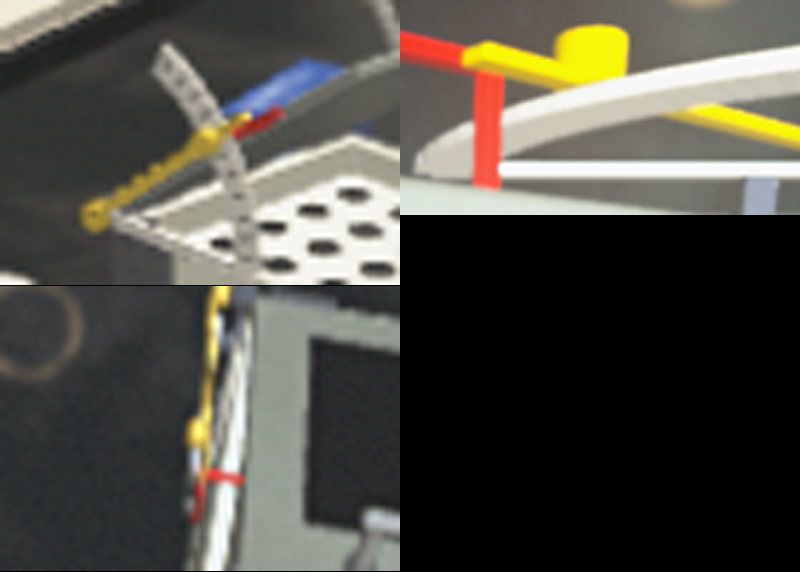

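The zoomed crops show the red pointer slightly below the yellow arm. In the side crop the red runs (235,132)-(282,112) and the yellow (96,216)-(248,116). I'll raise the lid by about 0.035 rad and then measure both numerically, by mapping the coloured pixels into the quadrant's plane.

Call:
{"fn": "move_arm", "kwargs": {
  "rows": [
    [0, 0.19, -0.15, 0, 0],
    [0, 0.19, -0.15, 0, 0],
    [0, 0.19, -0.16, 0, 0],
    [0, 0, 0, 0, 0],
    [0, 0, 0, 0, 0]
  ]
}}

```text
t: 20.98
ee_pos: [621.9, -220.5, 244.9]
orientation: [-2.418, -2.004, 0.001]
ft_force: [-6.1, -0.7, -0.4]
width: 11.3
grasp_force: 30.0
```

```bash
cat > ang.py <<'E'
from h import *
def meas(im,c,tag):
    H,X,Y=hing();h=cv2.cvtColor(im,cv2.COLOR_BGR2HSV)
    for n,m in(("yel",cv2.inRange(h,(20,140,100),(34,255,255))),("red",cv2.inRange(h,(0,150,90),(8,255,255))|cv2.inRange(h,(174,150,90),(180,255,255)))):
        v,u=np.nonzero(m);out=[]
        for p in zip(u,v):
            o,d=ray(c,p);P=o+d*((H+132*Y-o)@Y)/(d@Y)-H;f,z=-P@X,P[2]
            if 0<f<230 and -40<z<200:out.append((np.hypot(f,z),np.arctan2(z,f)))
        out=np.array(out).reshape(-1,2)
        print(tag,n,len(out),"r",np.percentile(out[:,0],[0,5,50,95,100]).round(0) if len(out) else 0,
          [(a,round(float(np.median(q)),3),len(q)) for a in range(90,210,10) if len(q:=out[(out[:,0]>=a)&(out[:,0]<a+10),1])])
if __name__=="__main__":
    s=get_obs();d=s["ee_pos"]-[549.8,-206.9,122.9];H,X,Y=hing();f=d@X
    print(s["ee_pos"],s["ft_force"].round(1),s["grasp_force"],"lid chord",2*np.arcsin(np.hypot(f,d[2])/420.2))
    meas(cv2.imread("pics/side0.png"),optics.calibration("side"),"side0")
    meas(cv2.imread("pics/side7.png"),optics.calibration("side"),"side7")
    for cn in("side","wrist"):
        im=np.mean([optics.get_image(cn) for _ in range(8)],0).astype(np.uint8);cv2.imwrite(f"pics/n_{cn}.png",im);meas(im,optics.calibration(cn),cn)
E
python3 ang.py
```

```text
[ 621.91717812 -220.54869943  244.94108872] [-6.1 -0.7 -0.4] 30.00098615884781 lid chord 0.6915254440006658
side0 yel 85 r [  2.   6.  82. 145. 158.] [(90, 0.66, 6), (100, 0.668, 6), (110, 0.674, 8), (120, 0.661, 9), (130, 0.663, 4), (140, 0.664, 3), (150, 0.671, 3)]
side0 red 16 r [150. 150. 163. 181. 181.] [(150, 0.009, 6), (160, 0.037, 5), (170, -0.001, 3), (180, -0.003, 2)]
side7 yel 83 r [  2.   6.  73. 139. 158.] [(90, 0.675, 4), (100, 0.668, 6), (110, 0.682, 7), (120, 0.668, 8), (130, 0.663, 4), (140, 0.671, 2), (150, 0.675, 2)]
side7 red 16 r [148. 151. 165. 183. 184.] [(140, 0.634, 1), (150, 0.632, 5), (160, 0.626, 4), (170, 0.625, 4), (180, 0.628, 2)]
side yel 82 r [  2.   6.  72. 131. 141.] [(90, 0.67, 5), (100, 0.668, 6), (110, 0.682, 7), (120, 0.661, 9), (130, 0.663, 4), (140, 0.677, 1)]
side red 15 r [150. 151. 168. 185. 186.] [(140, 0.653, 1), (150, 0.666, 4), (160, 0.667, 3), (170, 0.658, 4), (180, 0.66, 3)]
wrist yel 971 r [  0.  15. 137. 158. 165.] [(120, 0.735, 20), (130, 0.738, 145), (140, 0.777, 196), (150, 0.794, 218), (160, 0.734, 22)]
wrist red 589 r [106. 110. 165. 187. 191.] [(100, -0.022, 27), (110, 0.147, 97), (120, 0.428, 47), (130, 0.559, 53), (140, 0.639, 44), (160, 0.702, 79), (170, 0.708, 118), (180, 0.709, 120), (190, 0.729, 4)]
```

```bash
cat > soft.py <<'E'
from h import *
c=optics.calibration("side");H,X,Y=hing()
im=np.mean([optics.get_image("side").astype(float) for _ in range(20)],0)
def rt(p):
    o,d=ray(c,p);P=o+d*((H+132*Y-o)@Y)/(d@Y)-H;return np.hypot(P@X,P[2]),np.arctan2(P[2],-P@X)
def soft(im,kind,lo,hi):
    W=[];A=[]
    for v in range(140,180):
        for u in range(300,355):
            r,t=rt((u,v))
            if lo<r<hi and .52<t<.80:
                b,g,q=im[v,u];w=(min(q,g)-b) if kind=="y" else q-max(g,b)*1.0
                W.append(max(w-(25 if kind=="y" else 20),0));A.append(t)
    W=np.array(W);return round(float(W@A/W.sum()),4),round(W.sum())
i0=cv2.imread("pics/side0.png").astype(float)
for b in((70,90),(90,105),(125,140),(140,150),(140,160),(150,165)):print(b,"yel now",soft(im,"y",*b),"at start",soft(i0,"y",*b))
for b in((150,165),(165,175),(175,185),(165,188)):print(b,"red",soft(im,"r",*b))
E
python3 soft.py
```

```text
(70, 90) yel now (0.6597, 563) at start (0.6612, 563)
(90, 105) yel now (0.6639, 390) at start (0.6629, 411)
(125, 140) yel now (0.6739, 742) at start (0.6739, 753)
(140, 150) yel now (0.6724, 108) at start (0.6693, 251)
(140, 160) yel now (0.6741, 121) at start (0.669, 556)
(150, 165) yel now (0.6894, 12) at start (0.6684, 372)
(150, 165) red (0.6629, 515)
(165, 175) red (0.6587, 406)
(175, 185) red (0.6661, 372)
(165, 188) red (0.6612, 913)
```

Call:
{"fn": "move_arm", "kwargs": {
  "rows": [
    [0, 0.13, -0.1, 0, 0],
    [0, 0, 0, 0, 0],
    [0, 0, 0, 0, 0],
    [0, 0, 0, 0, 0],
    [0, 0, 0, 0, 0]
  ]
}}

```text
t: 23.4
ee_pos: [623.2, -220.8, 246.0]
orientation: [-2.418, -2.004, 0.001]
ft_force: [-5.8, 0.3, -0.3]
width: 11.2
grasp_force: 30.0
```

```bash
python3 soft.py; python3 - <<'E'
from h import *
s=get_obs();print(s["t"],s["ee_pos"],s["ft_force"],s["grasp_force"])
im=optics.get_image("top");c=optics.calibration("top")
h=cv2.cvtColor(im,cv2.COLOR_BGR2HSV)
for p in([469,100.2,78],[452.9,22,78],[469,265.5,72],[528.5,408.5,72]):
    q=proj(c,p).round().astype(int);print(q,im[q[1]-1:q[1]+2,q[0]-1:q[0]+2].mean((0,1)).round())
# cap centroids: blue-dark (seated) and white
m=cv2.inRange(h,(100,120,90),(118,255,200))
for p in([527.5,90.5,78],[511.5,12.5,78]):
    q=proj(c,p).round().astype(int);print("white",q,im[q[1]-1:q[1]+2,q[0]-1:q[0]+2].mean((0,1)).round())
E
```

```text
(70, 90) yel now (0.6599, 563) at start (0.6612, 563)
(90, 105) yel now (0.6639, 391) at start (0.6629, 411)
(125, 140) yel now (0.674, 741) at start (0.6739, 753)
(140, 150) yel now (0.6705, 122) at start (0.6693, 251)
(140, 160) yel now (0.6666, 152) at start (0.669, 556)
(150, 165) yel now (0.6509, 30) at start (0.6684, 372)
(150, 165) red (0.6711, 448)
(165, 175) red (0.6643, 469)
(175, 185) red (0.6686, 336)
(165, 188) red (0.6663, 868)
24.4 [ 623.18641326 -220.791957    246.04803237] [-7.30271517 -1.16513096  0.37683894] 30.00103622674942
[325 245] [181. 112.  74.]
[348 249] [181. 112.  72.]
[277 246] [49. 46. 43.]
[235 229] [47. 45. 42.]
white [328 228] [241. 242. 241.]
white [350 232] [242. 242. 241.]
```

```bash
python3 - <<'E'
from h import *
im=optics.get_image("side");c=optics.calibration("side")
for n,p in(("0",[469,100.2]),("1",[452.9,22]),("2",[527.5,90.5]),("3",[511.5,12.5])):
    print(n,[(z,im[tuple(proj(c,[*p,z]).round().astype(int)[::-1])].tolist()) for z in(88,82,76,70,64,58,50,42)])
E
```

```text
0 [(88, [165, 177, 173]), (82, [175, 135, 105]), (76, [181, 126, 85]), (70, [176, 122, 84]), (64, [124, 89, 65]), (58, [132, 108, 92]), (50, [171, 172, 166]), (42, [163, 162, 156])]
1 [(88, [68, 81, 89]), (82, [181, 125, 84]), (76, [181, 126, 83]), (70, [166, 116, 78]), (64, [123, 87, 60]), (58, [146, 133, 122]), (50, [148, 167, 170]), (42, [152, 176, 184])]
2 [(88, [51, 54, 52]), (82, [238, 244, 246]), (76, [236, 243, 245]), (70, [228, 238, 241]), (64, [173, 190, 197]), (58, [178, 194, 199]), (50, [189, 204, 205]), (42, [176, 188, 189])]
3 [(88, [143, 158, 161]), (82, [209, 224, 229]), (76, [239, 245, 246]), (70, [172, 188, 196]), (64, [172, 187, 194]), (58, [171, 187, 193]), (50, [156, 163, 166]), (42, [165, 163, 159])]
```

All four vials have the same height profile, so both blue ones are fully down. The lid is steady at the mark, so I'm handing in.

```bash
python3 -c "
from workcell import close_job
print(close_job())"
```

```text
the job is handed in; nothing more can be done
None
```

I handed the job in with both blue-capped vials fully seated in the front sockets and the gripper holding the lid at the yellow mark (side-camera reading: pointer within about 0.003 rad of the marker).

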